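# Pump up the disinfectant sprayer

### The job

Pump up the disinfectant pressure sprayer on the blood-drawing trolley: press the black knob on its top all the way down with your fingertips and let it spring back up, again and again, until the steel pressure pin beside the head has popped fully out. Leave the sprayer upright where it stands with the knob up: do not pick it up or drag it about, do not press the spray lever, and leave the other things in peace.

Things in the scene. Friction and masses are not known exactly. Their poses are not given: they have to be found in the camera images.
- sprayer: pump-up disinfectant pressure sprayer, loose, upright, about 1.4 kg: white tank 116 mm wide, 176 high, black collar, grey head, brass nozzle to its -x (100 mm from the axis), black loop grip to its +x (95 mm). Origin: centre of the underside; z up the axis, with the pump knob on it. The pin stands 42 mm off the axis to +y, the spray lever over the grip, 33 to 92 mm off to +x
- knob_top (a point): centre of the flat top of the black mushroom-shaped pump knob (44 mm wide, the highest part of the sprayer); 288 mm above the table when up, 252 mm when right down; it moves with the knob
- pump (a joint): travel of the pump knob in m: 0 = up, 0.036 = right down on its stop; 0.030 or more makes a full stroke. A spring lifts it in about 0.5 s; pushing takes 4 N at the top, 10 N at the bottom, a few N more when quick. Only downward strokes pump, in proportion to their depth. The pin needs 4 to 7 full strokes (the last at least 23 mm deep); more do no harm
- press_pin (a joint): how far the pressure pin has come out, in m: 0 to 0.006 at the start, 0.018 = fully out, where it stays. A full stroke brings it out by 2.4 to 3.2 mm (the first and last may give less); it stays where it is between strokes
- pin_tip (a point): centre of the top of the pressure pin, a plain steel pin 9 mm thick in a round grey guide beside the head, 42 mm from the pump's axis; 228 to 235 mm above the table at the start and 246 mm when fully out, lower than the knob when that is down
- spray_lever (a joint): the thumb lever that sprays, in rad: 0 = untouched, 0.18 = pressed right down; spring loaded. Its top is at most 230 mm above the table, lower than the knob when that is down
- sharps_tub: small yellow sharps tub with a red lid, 118 mm wide, 142 mm high; loose bystander; origin at the centre of its underside
- swab_jar: glass jar of cotton swabs with a steel lid and small knob, 110 mm wide, 139 mm high; loose bystander; origin at the centre of its underside
- wash_bottle: slim white squeeze bottle with a pointed spout, 58 mm wide, 173 mm high; loose bystander; origin at the centre of its underside
- tape_roll: roll of tape lying flat, 68 mm wide, 25 mm high; loose bystander; origin at the centre of its underside
- gel_bottle: clear hand-gel bottle with a small white dispenser head, 48 x 62 mm, 166 mm high; loose bystander; origin at the centre of its underside
- kidney_dish: steel kidney dish, 235 mm long, 38 mm high; loose bystander; origin at the centre of its underside
- tube_rack: white rack full of capped blood tubes, 100 x 200 mm, 102 mm high; loose bystander; origin at the centre of its underside

How it is judged:
By the outcome, as a careful person would: the job done as asked, in the order asked, and still so for the second after the job is handed in, with the robot touching nothing.
It also fails if it takes over 51 s, if anything falls off the work surface, if the arm or the gripper's body presses on something with over 40 N, if the wrist force passes 120 N, or if a joint passes its speed limit or range.

### The arm

A 7-joint arm with a two-finger parallel gripper is mounted at the origin on the work surface. World frame = base frame: x ahead of the robot, y to its left, z up, the work surface at z = 0. Lengths are in m, angles in rad, forces in N, time in s.
With the tool pointing down it reaches from about 0.4 to 0.85 m from the base axis. Payload 4.5 kg.
Tool frame: the origin (TCP) lies on the centre line of the jaws, within the pads' length; the fingertips stand 25 mm ahead of it and the grasp point (between the pads) lies 6 mm ahead of it; z points along the fingers, y is the direction in which the jaws open and shut (so a half turn about z gives the same grasp; the last joint's range is limited). The gripper opens to 88 mm and grips with 3 to 60 N. Pads are 18 mm wide; open, the fingers measure 123 mm over their backs; the gripper's body (75 mm by 187 mm) begins 45 mm behind the grasp point.
Start: joints at [-1.179, 0.689, -0.195, 1.565, 0.157, 0.902, -0.215], TCP at [0.219, 0.585, 0.236] pointing down, gripper open.
Joint ranges: [-3.01, 3.01], [-0.46, 2.08], [-1.47, 1.51], [0.13, 2.56], [-1, 4.14], [0.04, 2.09], [-2.66, 2.66]. Speed limits (rad/s): [2.57, 2.57, 3.14, 3.14, 3.14, 3.14, 3.14].

### API

Orientations are given as a unit quaternion [x, y, z, w].
In Python, from plant import r, eyes gives the robot as it stands.
- The arm moves only by the tool servo_tool, never from a script. Its argument "deltas" is a list of rows, each an object of numbers: "dx", "dy", "dz": the shift along the tool's x, y, z in units of 60 mm (1.0 is 60 mm); "ax", "ay", "az": the turn, a rotation vector about the tool's x, y, z in units of 6 degrees (1.0 is 6 degrees); "hand": the finger opening in mm, from 0 to 88.1. A call has 1 to 10 rows; each row is the pose to reach, as a shift and turn from the pose commanded when the call began, along the tool's axes at that moment; what a row does not reach only later rows make up. A row lasts 1/8 s, in which the tool goes at most 62.5 mm and 10.7 degrees, less where a joint would pass 70% of its speed; a pose out of reach is approached as far as the arm can. A call with a gripper value outside its range is refused whole. The fingers move at their own pace and stop on an object; "newtons" is the grip in N (left out, the last holds). Time passes only in rows, so rows that repeat a pose let the fingers close. It gives the time, the measured TCP pose, the force and the opening at its end, in the units of the state.
- r.get_state(): the state, without advancing time (a new reading comes with each control period).
- eyes.snapshot(name): name is "scene" or "side" or "wrist"; returns (picture, depth): 480x640x3 uint8, red, green, blue; 480x640 float32, m along the optical axis (not along the pixel's ray), 0 where there is no reading.
- eyes.camera_model(name): a dict with "fx", "fy", "cx", "cy" (pixels), "k1" (the pictures are not rectified: a ray, as slopes to the right and down, at radius r is drawn at 1 + k1 r^2 times it, then the intrinsics apply), "pose" (4x4, takes a point from camera to world coordinates). Camera axes: x right, y up, looking along -z (the intrinsics and any distortion apply to the point x, -y, -z); pixel columns grow to the right and rows downward; lengths in m; the calibration is good to about 2 mm. A picture is of the moment at which its call begins: read the wrist's pose just before it. camera_model takes no time and is no camera call; for the wrist camera it gives the pose at the moment of the call.
- r.finish_job(): hands the job in, once; it reports no verdict.
The state is a dict: "clock": time; "q": joint angles; "qd": joint speeds; "joint_torque": joint torques, N m; "tool_pos": TCP position; "eef_rot": TCP orientation; "contact_force": force on the tool from outside, world axes, zero at the start; "moment": the same for the moment, N m; "opening": opening from 0.0 (shut) to 1.0 (fully open).
Only numpy, scipy, OpenCV 4.12 (cv2) and the standard library are available. Lean on these libraries where they do the work, as an engineer would, in place of code of your own. Each camera call takes 0.05 s, during which the arm holds its last target.

## Working session

There is one attempt and no reset: what is moved stays moved. The work goes in short steps, Python scripts to look and compute and a tool call to move; the robot and the scene stay as the last step left them, time stands still between calls to the robot, and variables do not carry over. Pictures are saved under pics/ and viewed, and the job is handed in when it is done.

Besides the shell and the picture viewer there is one more tool, called after "Request:" by a JSON object that holds its "api" and its "payload", one argument or row to a line. servo_tool: Moves the arm, as the interface text tells. Its arguments: {"type":"object","properties":{"deltas":{"type":"array","items":{"type":"object","properties":{"dx":{"type":"number"},"dy":{"type":"number"},"dz":{"type":"number"},"ax":{"type":"number"},"ay":{"type":"number"},"az":{"type":"number"},"hand":{"type":"number"}}}},"newtons":{"type":"number"}},"required":["deltas"]}

```bash
mkdir -p pics; ls
python3 - <<'E'
from plant import r, eyes
import cv2, numpy as np
s=r.get_state(); print(s)
for n in ("scene","side"):
    p,d=eyes.snapshot(n); cv2.imwrite(f"pics/{n}0.png",p[:,:,::-1]); np.save(f"pics/{n}0.npy",d)
    m=eyes.camera_model(n); print(n,m)
E
```

```text
pics
{'clock': 0.0, 'q': array([-1.17918916,  0.68997949, -0.19454783,  1.5663633 ,  0.15733281,
        0.90252664, -0.21506972]), 'qd': array([-0.0018469 ,  0.00128046, -0.00057311, -0.00092784, -0.00092303,
       -0.00093227,  0.00052445]), 'joint_torque': array([ 1.56835395e-04, -5.27546239e+01, -1.26709040e+00, -1.53428757e+01,
       -5.27182524e-02,  6.53525072e-03,  1.73994613e-04]), 'tool_pos': array([0.21869775, 0.58478615, 0.2350086 ]), 'eef_rot': array([ 1.77870222e-01,  9.84053506e-01, -9.34532901e-04, -9.48679046e-05]), 'contact_force': array([-0.13798022,  0.095088  ,  0.52180862]), 'moment': array([-0.0056762 , -0.00075815, -0.02046822]), 'opening': 1.0019313056596526}
scene {'fx': 507.1194550671145, 'fy': 507.1194550671145, 'cx': 315.88796003713594, 'cy': 240.61802385038482, 'k1': 0.02641078243877035, 'pose': array([[ 0.7239502 , -0.57498553,  0.3811663 ,  1.08854962],
       [ 0.68984933,  0.605009  , -0.39758271, -0.56207209],
       [-0.00200474,  0.5507774 ,  0.83464977,  1.36648095],
       [ 0.        ,  0.        ,  0.        ,  1.        ]])}
side {'fx': 514.2916890857462, 'fy': 514.2916890857462, 'cx': 327.1732036169951, 'cy': 236.90731015535553, 'k1': -0.07921863282436849, 'pose': array([[ 0.77015037,  0.35802229, -0.5279095 , -0.31364855],
       [-0.63747301,  0.46092255, -0.6173966 , -0.97960858],
       [ 0.02228365,  0.81201628,  0.58320922,  1.11732343],
       [ 0.        ,  0.        ,  0.        ,  1.        ]])}
```

View pics/scene0.png

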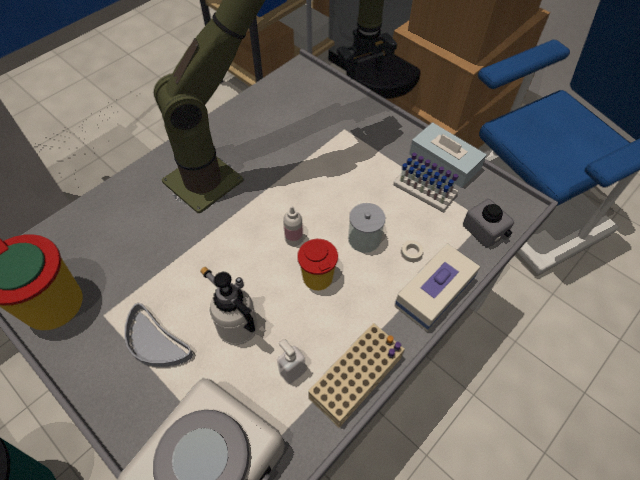

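View pics/side0.png

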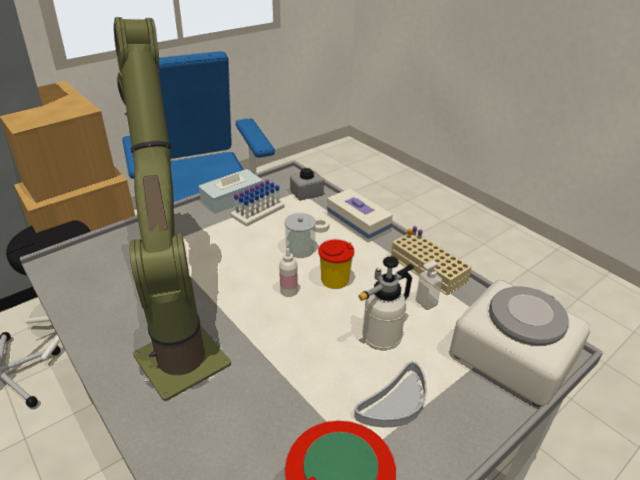

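The sprayer's knob is near (224,279) in the scene view and (391,262) in the side view. The brass nozzle is at (205,270) and (363,295). I'll zoom in next.

```bash
cat > h.py <<'E'
import numpy as np, cv2
def ray(m,u,v):
    xd=(u-m['cx'])/m['fx']; yd=(v-m['cy'])/m['fy']; x,y=xd,yd
    for _ in range(20):
        k=1+m['k1']*(x*x+y*y); x,y=xd/k,yd/k
    P=m['pose']; d=P[:3,:3]@np.array([x,-y,-1.]); return P[:3,3],d
def onplane(m,u,v,z):
    o,d=ray(m,u,v); return o+d*(z-o[2])/d[2]
def proj(m,p):
    P=m['pose']; c=P[:3,:3].T@(np.array(p)-P[:3,3]); x,y=c[0]/-c[2],-c[1]/-c[2]
    k=1+m['k1']*(x*x+y*y); return m['cx']+m['fx']*x*k, m['cy']+m['fy']*y*k
def tri(ms,uvs):
    A=np.zeros((3,3));b=np.zeros(3)
    for m,(u,v) in zip(ms,uvs):
        o,d=ray(m,u,v); d/=np.linalg.norm(d); M=np.eye(3)-np.outer(d,d); A+=M;b+=M@o
    return np.linalg.solve(A,b)
E
python3 - <<'E'
import cv2
a=cv2.imread('pics/scene0.png')[255:345,185:305]; b=cv2.imread('pics/side0.png')[245:355,340:460]
cv2.imwrite('pics/z0.png',cv2.resize(a,None,fx=6,fy=6,interpolation=cv2.INTER_CUBIC))
cv2.imwrite('pics/z1.png',cv2.resize(b,None,fx=5,fy=5,interpolation=cv2.INTER_CUBIC))
E
```

```text
(no output)
```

View pics/z0.png

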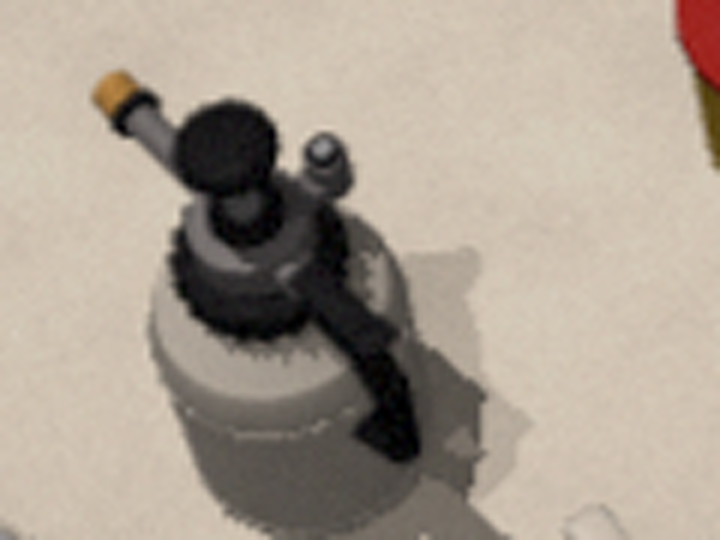

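View pics/z1.png

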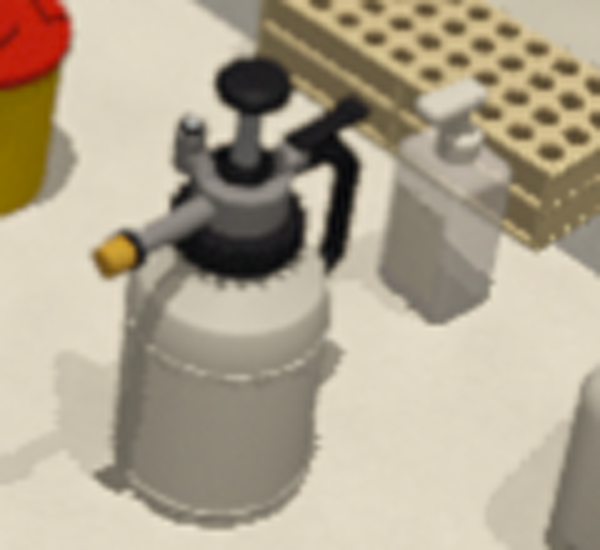

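Run:
```python
from plant import r, eyes
from h import *
a=eyes.camera_model("scene");b=eyes.camera_model("side")
k=[(185+228/6,255+143/6),(340+254/5,245+76/5)]
kt=tri([a,b],k); print("knob",kt, onplane(a,*k[0],.288),onplane(b,*k[1],.288))
pn=[(185+323/6,255+150/6),(340+192/5,245+123/5)]
print("pin",tri([a,b],pn))
nz=[(185+118/6,255+95/6),(340+115/5,245+255/5)]
n=tri([a,b],nz); print("nozzle",n, n-kt, np.hypot(*(n-kt)[:2]))
for nme,m in (("scene",a),("side",b)):
    print(proj(m,[*kt[:2],.288]),proj(m,[*kt[:2],.0]))
# others
for nm,u in (("red",(318,254)),):
    print(nm,onplane(a,*u,.14))
print("gel",onplane(a,287,346,.166),"wash",onplane(a,292,210,.173),"jar",onplane(a,367,214,.139))
s=r.get_state()
from scipy.spatial.transform import Rotation as R
print(R.from_quat(s['eef_rot']).as_matrix())
```

```text
knob [ 0.50633049 -0.28181183  0.28351073] [ 0.5093146  -0.28398681  0.288     ] [ 0.50198211 -0.2843139   0.288     ]
pin [ 0.50699772 -0.2410997   0.22507115]
nozzle [ 0.41345387 -0.28065918  0.20906941] [-0.09287662  0.00115265 -0.07444132] 0.09288377040172315
(np.float64(222.87989836103927), np.float64(277.5233279336881)) (np.float64(238.22121244083826), np.float64(326.16732190926257))
(np.float64(391.28695858782345), np.float64(259.10051227589366)) (np.float64(381.86996137321154), np.float64(335.65738328663906))
red [ 0.5643024  -0.00675496  0.14      ]
gel [ 0.70517428 -0.26758105  0.166     ] wash [0.41835144 0.03610055 0.173     ] jar [0.57316743 0.19766126 0.139     ]
[[-9.36675528e-01  3.50198169e-01 -4.44961250e-04]
 [ 3.50198428e-01  9.36674248e-01 -1.55351225e-03]
 [-1.27253401e-04 -1.61096164e-03 -9.99998694e-01]]
```

Request:
{"api": "servo_tool", "payload": {
  "deltas": [
    {"dz":-1,"hand":0},
    {"dz":-2,"hand":0},
    {"dz":-2.75,"dx":-0.6,"dy":-0.4,"hand":0},
    {"dz":-2.75,"dx":-1.4,"dy":-0.95,"hand":0},
    {"dz":-2.75,"dx":-2.2,"dy":-1.5,"hand":0},
    {"dz":-2.75,"dx":-3,"dy":-2,"hand":0},
    {"dz":-2.75,"dx":-3.9,"dy":-2.6,"hand":0},
    {"dz":-2.75,"dx":-4.8,"dy":-3.2,"hand":0},
    {"dz":-2.75,"dx":-5.7,"dy":-3.8,"hand":0},
    {"dz":-2.75,"dx":-6.6,"dy":-4.4,"hand":0}
  ],
  "newtons": 20
}}

```text
schema error: expected keys dx, dy, dz, ax, ay, az, hand
```

Request:
{"api": "servo_tool", "payload": {
  "deltas": [
    {"dx":0,"dy":0,"dz":-1,"ax":0,"ay":0,"az":0,"hand":0},
    {"dx":0,"dy":0,"dz":-2,"ax":0,"ay":0,"az":0,"hand":0},
    {"dx":-0.6,"dy":-0.4,"dz":-2.75,"ax":0,"ay":0,"az":0,"hand":0},
    {"dx":-1.4,"dy":-0.95,"dz":-2.75,"ax":0,"ay":0,"az":0,"hand":0},
    {"dx":-2.2,"dy":-1.5,"dz":-2.75,"ax":0,"ay":0,"az":0,"hand":0},
    {"dx":-3,"dy":-2,"dz":-2.75,"ax":0,"ay":0,"az":0,"hand":0},
    {"dx":-3.9,"dy":-2.6,"dz":-2.75,"ax":0,"ay":0,"az":0,"hand":0},
    {"dx":-4.8,"dy":-3.2,"dz":-2.75,"ax":0,"ay":0,"az":0,"hand":0},
    {"dx":-5.7,"dy":-3.8,"dz":-2.75,"ax":0,"ay":0,"az":0,"hand":0},
    {"dx":-6.6,"dy":-4.4,"dz":-2.75,"ax":0,"ay":0,"az":0,"hand":0}
  ],
  "newtons": 20
}}

```text
clock: 1.35
tool_pos: [0.4924, 0.2054, 0.4006]
eef_rot: [0.178, 0.984, -0.0, -0.0]
contact_force: [0.4, -0.0, -0.4]
opening: 0.007
```

Request:
{"api": "servo_tool", "payload": {
  "deltas": [
    {"dx":-0.3,"dy":-0.75,"dz":0,"ax":0,"ay":0,"az":0,"hand":0},
    {"dx":-0.6,"dy":-1.6,"dz":0,"ax":0,"ay":0,"az":0,"hand":0},
    {"dx":-1,"dy":-2.5,"dz":0,"ax":0,"ay":0,"az":0,"hand":0},
    {"dx":-1.35,"dy":-3.4,"dz":0,"ax":0,"ay":0,"az":0,"hand":0},
    {"dx":-1.7,"dy":-4.3,"dz":0,"ax":0,"ay":0,"az":0,"hand":0},
    {"dx":-2.05,"dy":-5.2,"dz":0,"ax":0,"ay":0,"az":0,"hand":0},
    {"dx":-2.4,"dy":-6.1,"dz":0,"ax":0,"ay":0,"az":0,"hand":0},
    {"dx":-2.75,"dy":-7,"dz":0,"ax":0,"ay":0,"az":0,"hand":0},
    {"dx":-2.95,"dy":-7.48,"dz":0,"ax":0,"ay":0,"az":0,"hand":0},
    {"dx":-2.95,"dy":-7.48,"dz":0,"ax":0,"ay":0,"az":0,"hand":0}
  ]
}}

```text
clock: 2.6
tool_pos: [0.4992, -0.278, 0.3999]
eef_rot: [0.181, 0.984, -0.0, -0.001]
contact_force: [0.7, 0.6, 0.1]
opening: 0.003
```

Run:
```python
from plant import r, eyes
from h import *
s=r.get_state(); print(s['tool_pos'],s['q'],s['contact_force'])
m=eyes.camera_model("wrist"); p,d=eyes.snapshot("wrist"); print(m)
cv2.imwrite("pics/w1.png",p[:,:,::-1])
m2=eyes.camera_model("scene");p,_=eyes.snapshot("scene");cv2.imwrite("pics/s1.png",cv2.resize(p[180:360,130:370,::-1],None,fx=3,fy=3))
print(proj(m,[.506,-.283,.288]),d[int(np.clip(proj(m,[.506,-.283,.288])[1],0,479)),int(np.clip(proj(m,[.506,-.283,.288])[0],0,639))])
```

```text
[ 0.49920849 -0.27803151  0.39993942] [ 0.43435529  0.45606287 -0.01269152  1.4816191   0.00741715  1.20523733
  1.62796453] [0.72438285 0.59453118 0.06078733]
{'fx': 350.53736177780877, 'fy': 350.53736177780877, 'cx': 320.4953044558753, 'cy': 238.6216398751801, 'k1': -0.05408618152649795, 'pose': array([[ 3.54840657e-01, -9.03426573e-01, -2.40641922e-01,
         4.37509766e-01],
       [ 9.34926669e-01,  3.42752343e-01,  9.18311247e-02,
        -2.53920490e-01],
       [-4.82095756e-04, -2.57567967e-01,  9.66260063e-01,
         5.48484572e-01],
       [ 0.00000000e+00,  0.00000000e+00,  0.00000000e+00,
         1.00000000e+00]])}
(np.float64(316.92525715274036), np.float64(244.76968823437198)) 0.27141228
```

View pics/w1.png

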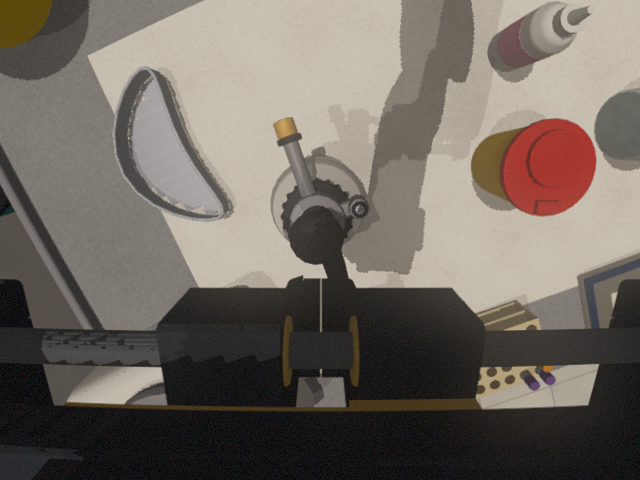

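View pics/s1.png

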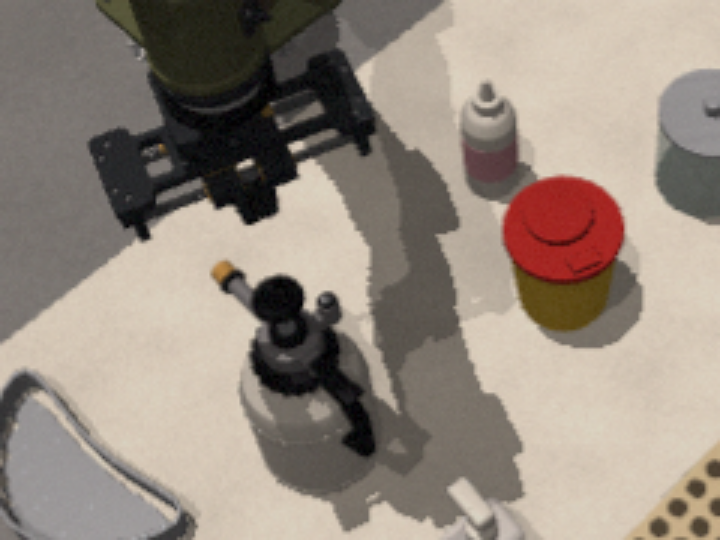

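Run:
```python
from plant import r, eyes
from h import *
m=eyes.camera_model("wrist")
im=cv2.imread('pics/w1.png')[180:300,250:390]
cv2.imwrite('pics/w1z.png',cv2.resize(im,None,fx=5,fy=5,interpolation=cv2.INTER_CUBIC))
for uv in ((316.5,236),(316,238),(316.5,234)): print(onplane(m,*uv,.288))
print(onplane(m,360,208,.23))
```

```text
[ 0.50070672 -0.27658534  0.288     ]
[ 0.50206062 -0.27750562  0.288     ]
[ 0.49922271 -0.27602734  0.288     ]
[ 0.50364192 -0.23543959  0.23      ]
```

View pics/w1z.png

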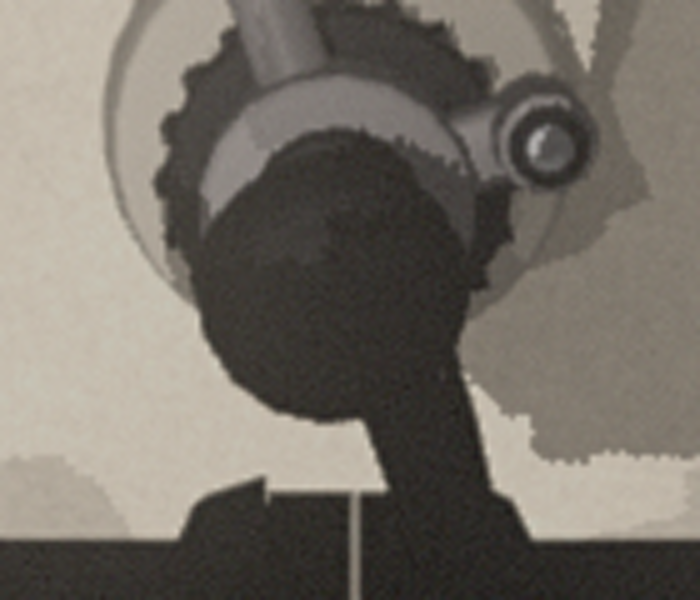

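Run:
```python
from plant import r, eyes
from h import *
eyes.snapshot("scene")
s=r.get_state(); print(s['clock'],s['tool_pos'],s['eef_rot'],s['qd'])
from scipy.spatial.transform import Rotation as R
M=R.from_quat(s['eef_rot']).as_matrix();print(M)
d=np.array([.503,-.279,.335])-s['tool_pos'];print(M.T@d/.06)
```

```text
2.75 [ 0.50060483 -0.2733671   0.40054   ] [ 1.76875653e-01  9.84232888e-01  7.35227517e-04 -2.90959783e-04] [-0.01287963 -0.00892634 -0.0040305   0.00245428  0.0033085  -0.00113855
  0.00176855]
[[-9.37429837e-01  3.48174098e-01 -3.12656681e-04]
 [ 3.48173242e-01  9.37428926e-01  1.55019761e-03]
 [ 8.32832070e-04  1.34434280e-03 -9.99998750e-01]]
[-0.0710186  -0.07557697  1.09217389]
```

Request:
{"api": "servo_tool", "payload": {
  "deltas": [
    {"dx":-0.05,"dy":-0.05,"dz":0.4,"ax":0,"ay":0,"az":0,"hand":0},
    {"dx":-0.07,"dy":-0.08,"dz":0.8,"ax":0,"ay":0,"az":0,"hand":0},
    {"dx":-0.07,"dy":-0.08,"dz":1.1,"ax":0,"ay":0,"az":0,"hand":0},
    {"dx":-0.07,"dy":-0.08,"dz":1.1,"ax":0,"ay":0,"az":0,"hand":0},
    {"dx":-0.07,"dy":-0.08,"dz":1.1,"ax":0,"ay":0,"az":0,"hand":0}
  ]
}}

```text
clock: 3.38
tool_pos: [0.5033, -0.2802, 0.3357]
eef_rot: [0.177, 0.984, 0.0, 0.001]
contact_force: [0.5, -0.0, -0.1]
opening: 0.008
```

Run:
```python
from plant import r, eyes
from h import *
s=r.get_state(); print(s['clock'],s['tool_pos'],s['contact_force'])
m=eyes.camera_model("wrist"); p,d=eyes.snapshot("wrist")
cv2.imwrite("pics/w2.png",p[:,:,::-1])
print(m['pose'][:3,3])
p,d2=eyes.snapshot("side");cv2.imwrite("pics/d2.png",cv2.resize(p[200:350,300:480,::-1],None,fx=4,fy=4))
p,d2=eyes.snapshot("scene");cv2.imwrite("pics/s2.png",cv2.resize(p[220:350,160:320,::-1],None,fx=4,fy=4))
```

```text
3.375 [ 0.50330975 -0.28021361  0.33571242] [ 0.52142622 -0.00993548 -0.08720423]
[ 0.44099781 -0.25664365  0.48407178]
```

View pics/w2.png

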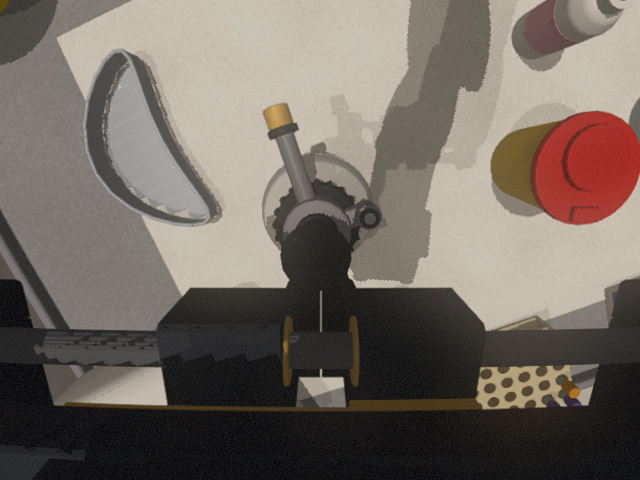

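View pics/d2.png

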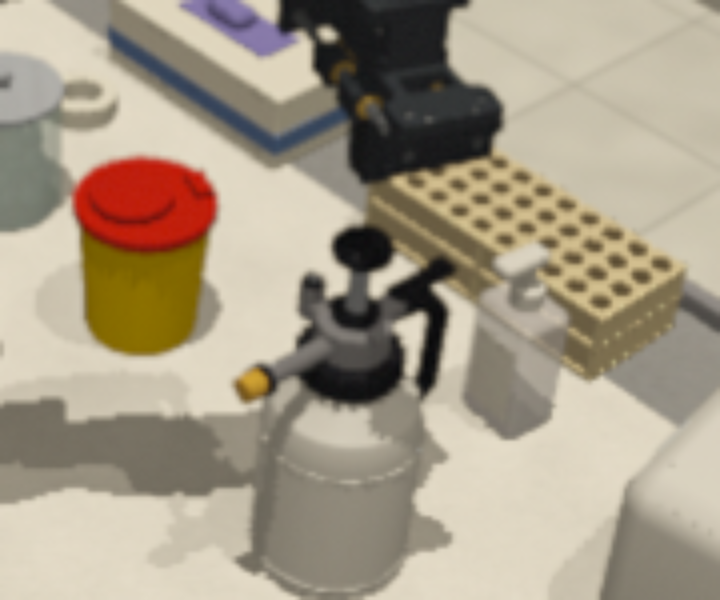

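View pics/s2.png

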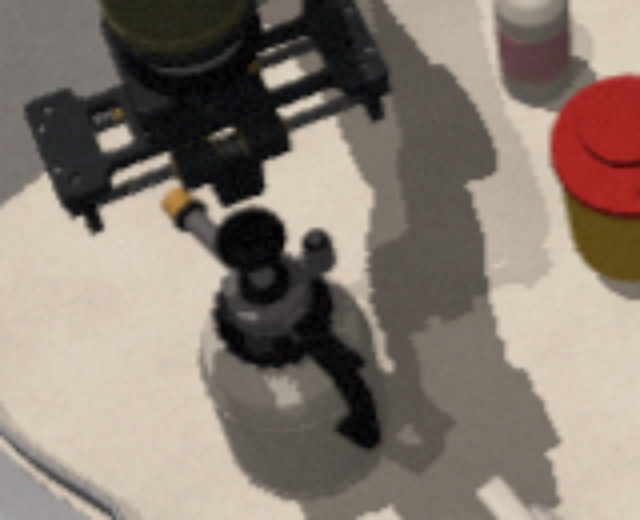

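Run:
```python
from plant import r, eyes
from h import *
s=r.get_state();t=s['tool_pos']-[0,0,.025];print(s['tool_pos'])
for n,o in (("scene",(160,220)),("side",(300,200))):
    m=eyes.camera_model(n); 
    for q in (t,[.503,-.279,.288]): print(n,(np.array(proj(m,q))-o)*4)
m=eyes.camera_model("wrist");print(proj(m,[.503,-.279,.288]),proj(m,t))
for v in (252,255,258): print(onplane(m,316,v,.288))
```

```text
[ 0.5031428  -0.28093068  0.33576191]
scene [243.27177848 207.32537429]
scene [251.46799482 223.86522275]
side [364.07523657 210.01443712]
side [358.5240667  236.25112007]
(np.float64(322.44986674758786), np.float64(259.8292488730045)) (np.float64(319.3781821195508), np.float64(275.0507522092581))
[ 0.49715266 -0.28085799  0.288     ]
[ 0.49887745 -0.28150779  0.288     ]
[ 0.50061056 -0.28216074  0.288     ]
```

Run:
```python
from plant import r, eyes
from h import *
s=r.get_state();t=s['tool_pos'];print(t)
for n in ("scene","side"):
    m=eyes.camera_model(n); p,d=eyes.snapshot(n); np.save(f"pics/d_{n}3.npy",d)
    v,u=np.mgrid[0:480,0:640]; pts=[]
    K=np.array([[m['fx'],0,m['cx']],[0,m['fy'],m['cy']],[0,0,1]])
    uv=np.stack([u.ravel(),v.ravel()],1).astype(np.float64)[:,None]
    xy=cv2.undistortPoints(uv,K,np.array([m['k1'],0,0,0]))[:,0]
    D=d.ravel(); C=np.stack([xy[:,0]*D,-xy[:,1]*D,-D],1); W=C@m['pose'][:3,:3].T+m['pose'][:3,3]
    W=W[D>0]
    near=np.hypot(W[:,0]-.503,W[:,1]+.28)
    for lo,hi in ((.27,.283),(.283,.295),(.295,.305),(.305,.315),(.315,.325),(.325,.34),(.34,.36),(.36,.38)):
        q=W[(near<.12)&(W[:,2]>lo)&(W[:,2]<hi)]
        if len(q): print(n,lo,hi,len(q),q.mean(0).round(4),q.min(0).round(3),q.max(0).round(3))
```

```text
[ 0.5031428  -0.28093068  0.33576191]
scene 0.27 0.283 38 [ 0.5116 -0.2888  0.281 ] [ 0.484 -0.305  0.275] [ 0.525 -0.263  0.283]
scene 0.283 0.295 190 [ 0.5064 -0.2857  0.287 ] [ 0.485 -0.307  0.283] [ 0.527 -0.264  0.295]
scene 0.325 0.34 8 [ 0.511  -0.2891  0.3396] [ 0.505 -0.295  0.339] [ 0.517 -0.277  0.34 ]
scene 0.34 0.36 54 [ 0.5128 -0.285   0.3508] [ 0.504 -0.299  0.34 ] [ 0.519 -0.272  0.36 ]
scene 0.36 0.38 51 [ 0.5136 -0.2837  0.3674] [ 0.509 -0.301  0.36 ] [ 0.52  -0.27   0.378]
side 0.27 0.283 26 [ 0.4923 -0.2917  0.2805] [ 0.482 -0.305  0.276] [ 0.514 -0.266  0.283]
side 0.283 0.295 137 [ 0.5005 -0.2859  0.2883] [ 0.483 -0.304  0.283] [ 0.523 -0.261  0.294]
side 0.325 0.34 1 [ 0.4995 -0.2698  0.3397] [ 0.499 -0.27   0.34 ] [ 0.499 -0.27   0.34 ]
side 0.34 0.36 58 [ 0.4967 -0.2827  0.3511] [ 0.487 -0.296  0.341] [ 0.508 -0.262  0.36 ]
side 0.36 0.38 58 [ 0.4954 -0.2833  0.3694] [ 0.489 -0.297  0.36 ] [ 0.503 -0.265  0.38 ]
```

Request:
{"api": "servo_tool", "payload": {
  "deltas": [
    {"dx":-0.05,"dy":-0.05,"dz":0.1,"ax":0,"ay":0,"az":0,"hand":0},
    {"dx":-0.05,"dy":-0.05,"dz":0.2,"ax":0,"ay":0,"az":0,"hand":0},
    {"dx":-0.05,"dy":-0.05,"dz":0.3,"ax":0,"ay":0,"az":0,"hand":0},
    {"dx":-0.05,"dy":-0.05,"dz":0.4,"ax":0,"ay":0,"az":0,"hand":0},
    {"dx":-0.05,"dy":-0.05,"dz":0.4,"ax":0,"ay":0,"az":0,"hand":0}
  ]
}}

```text
clock: 4.25
tool_pos: [0.504, -0.2847, 0.3101]
eef_rot: [0.178, 0.984, 0.0, -0.001]
contact_force: [0.1, -0.3, 0.5]
opening: 0.001
```

Run:
```python
from plant import r, eyes
from h import *
p,d2=eyes.snapshot("side");cv2.imwrite("pics/d3.png",cv2.resize(p[200:350,300:480,::-1],None,fx=4,fy=4))
s=r.get_state();print(s['tool_pos'],s['contact_force'])
```

```text
[ 0.50424704 -0.28483818  0.31053548] [-0.57592651  0.3991047   0.40125264]
```

View pics/d3.png

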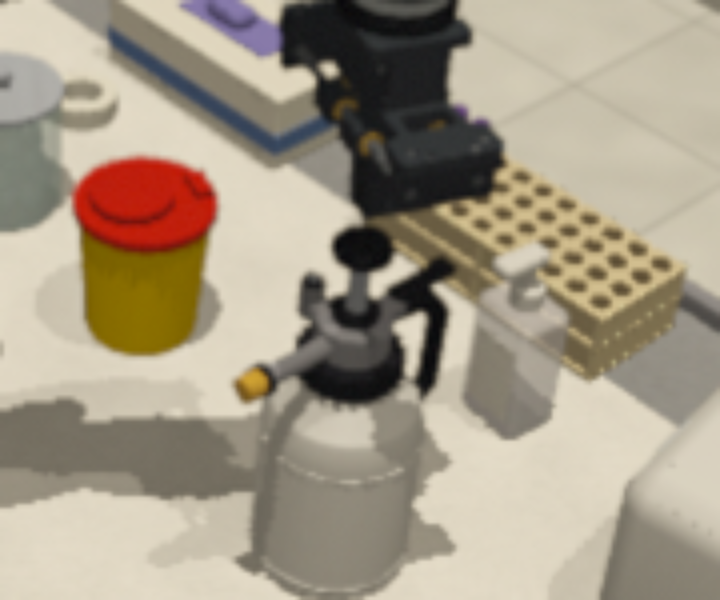

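Run:
```python
from plant import r, eyes
from h import *
s=r.get_state();t=s['tool_pos'];print(t)
out=[]
for n in ("scene","side"):
    m=eyes.camera_model(n); p,d=eyes.snapshot(n)
    v,u=np.mgrid[0:480,0:640]
    K=np.array([[m['fx'],0,m['cx']],[0,m['fy'],m['cy']],[0,0,1]])
    uv=np.stack([u.ravel(),v.ravel()],1).astype(np.float64)[:,None]
    xy=cv2.undistortPoints(uv,K,np.array([m['k1'],0,0,0]))[:,0]
    D=d.ravel(); C=np.stack([xy[:,0]*D,-xy[:,1]*D,-D],1); W=C@m['pose'][:3,:3].T+m['pose'][:3,3]
    near=np.hypot(W[:,0]-.503,W[:,1]+.28)
    for lo,hi in ((.297,.31),(.31,.32),(.32,.335),(.335,.35),(.35,.365),(.365,.38),(.38,.40)):
        k=(near<.14)&(D>0)&(W[:,2]>lo)&(W[:,2]<hi);q=W[k]
        if len(q): print(n,lo,hi,len(q),q.min(0).round(3),q.max(0).round(3),"px",uv[k,0].min(0),uv[k,0].max(0))
```

```text
[ 0.50424704 -0.28483818  0.31053548]
scene 0.31 0.32 12 [ 0.51  -0.298  0.312] [ 0.517 -0.279  0.319] px [217. 274.] [225. 278.]
scene 0.32 0.335 47 [ 0.5   -0.304  0.321] [ 0.52  -0.275  0.335] px [214. 267.] [226. 277.]
scene 0.335 0.35 36 [ 0.509 -0.304  0.335] [ 0.521 -0.276  0.35 ] px [213. 268.] [225. 274.]
scene 0.35 0.365 26 [ 0.498 -0.293  0.35 ] [ 0.52  -0.277  0.361] px [214. 260.] [222. 268.]
scene 0.365 0.38 4 [ 0.506 -0.376  0.368] [ 0.544 -0.272  0.38 ] px [184. 259.] [231. 285.]
scene 0.38 0.4 412 [ 0.461 -0.377  0.38 ] [ 0.568 -0.217  0.4  ] px [182. 237.] [255. 284.]
side 0.31 0.32 9 [ 0.493 -0.295  0.314] [ 0.506 -0.272  0.319] px [388. 249.] [396. 254.]
side 0.32 0.335 42 [ 0.49  -0.301  0.32 ] [ 0.504 -0.269  0.335] px [388. 244.] [397. 253.]
side 0.335 0.35 46 [ 0.49  -0.3    0.335] [ 0.504 -0.267  0.35 ] px [388. 238.] [397. 249.]
side 0.35 0.365 26 [ 0.49  -0.302  0.35 ] [ 0.501 -0.272  0.363] px [389. 239.] [397. 245.]
side 0.365 0.38 13 [ 0.458 -0.372  0.366] [ 0.529 -0.2    0.38 ] px [374. 215.] [421. 252.]
side 0.38 0.4 365 [ 0.442 -0.377  0.38 ] [ 0.542 -0.191  0.4  ] px [370. 208.] [423. 252.]
```

Request:
{"api": "servo_tool", "payload": {
  "deltas": [
    {"dx":0,"dy":0,"dz":0.15,"ax":0,"ay":0,"az":0,"hand":0},
    {"dx":0,"dy":0,"dz":0.3,"ax":0,"ay":0,"az":0,"hand":0},
    {"dx":0,"dy":0,"dz":0.45,"ax":0,"ay":0,"az":0,"hand":0},
    {"dx":0,"dy":0,"dz":0.5,"ax":0,"ay":0,"az":0,"hand":0},
    {"dx":0,"dy":0,"dz":0.5,"ax":0,"ay":0,"az":0,"hand":0}
  ]
}}

```text
clock: 5.03
tool_pos: [0.5042, -0.2848, 0.2808]
eef_rot: [0.178, 0.984, 0.0, -0.0]
contact_force: [-0.6, 1.1, 3.0]
opening: 0.007
```

Run:
```python
from plant import r, eyes
from h import *
for n in ("side","scene"):
    p,d2=eyes.snapshot(n); x,y=(300,200) if n=="side" else (160,220); cv2.imwrite(f"pics/{n}4.png",cv2.resize(p[y:y+150,x:x+180,::-1],None,fx=4,fy=4))
s=r.get_state();print(s['tool_pos'],s['contact_force'])
```

```text
[ 0.50424092 -0.28486133  0.28099575] [-1.26529193  1.01782563  3.58369615]
```

View pics/side4.png

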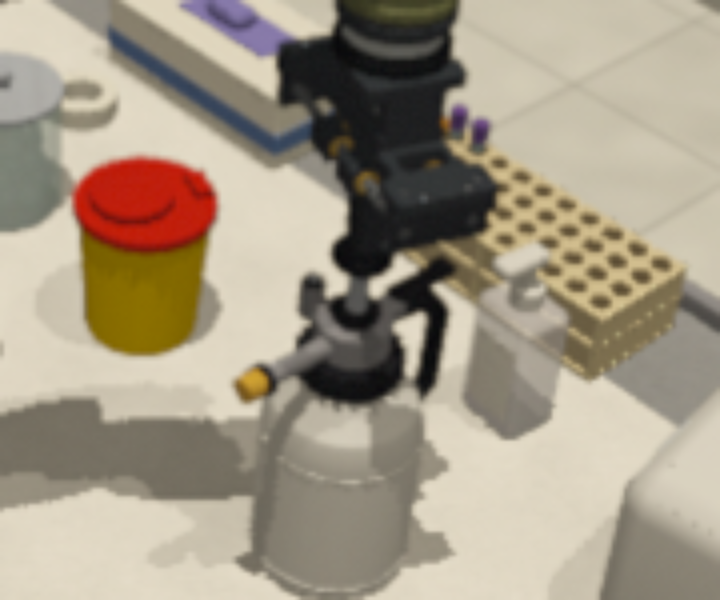

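View pics/scene4.png

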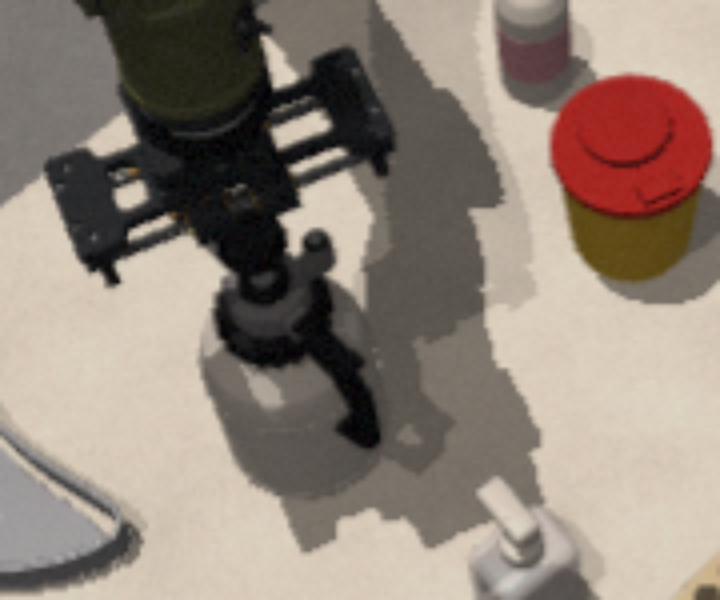

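Request:
{"api": "servo_tool", "payload": {
  "deltas": [
    {"dx":0,"dy":0,"dz":0.12,"ax":0,"ay":0,"az":0,"hand":0},
    {"dx":0,"dy":0,"dz":0.24,"ax":0,"ay":0,"az":0,"hand":0},
    {"dx":0,"dy":0,"dz":0.36,"ax":0,"ay":0,"az":0,"hand":0},
    {"dx":0,"dy":0,"dz":0.46,"ax":0,"ay":0,"az":0,"hand":0},
    {"dx":0,"dy":0,"dz":0.46,"ax":0,"ay":0,"az":0,"hand":0}
  ]
}}

```text
clock: 5.75
tool_pos: [0.5043, -0.2849, 0.2537]
eef_rot: [0.178, 0.984, 0.0, 0.0]
contact_force: [-1.8, 1.2, 7.8]
opening: -0.001
```

Run:
```python
from plant import r, eyes
from h import *
for n in ("side",):
    p,d2=eyes.snapshot(n); x,y=(300,200) if n=="side" else (160,220); cv2.imwrite(f"pics/{n}5.png",cv2.resize(p[y:y+150,x:x+180,::-1],None,fx=4,fy=4))
s=r.get_state();print(s['tool_pos'],s['contact_force'])
```

```text
[ 0.50427465 -0.28485975  0.25382544] [-2.20906274  1.15122013  7.80833394]
```

View pics/side5.png

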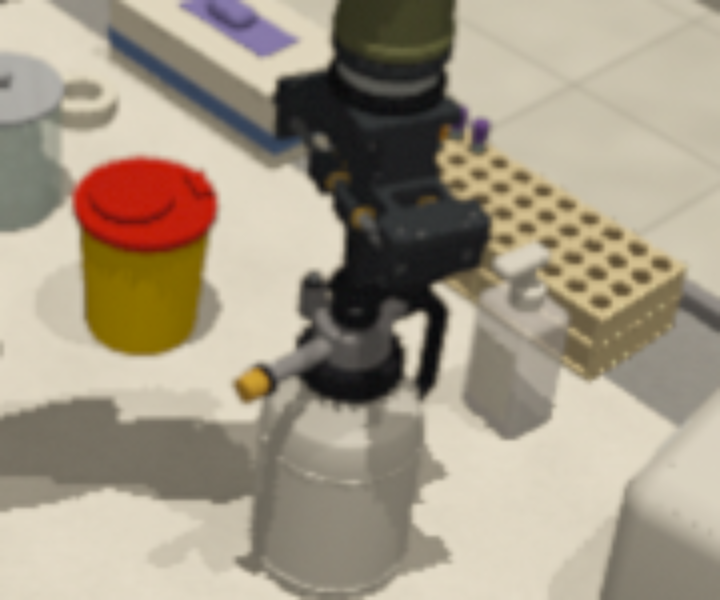

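Request:
{"api": "servo_tool", "payload": {
  "deltas": [
    {"dx":0,"dy":0,"dz":0.06,"ax":0,"ay":0,"az":0,"hand":0},
    {"dx":0,"dy":0,"dz":0.1,"ax":0,"ay":0,"az":0,"hand":0},
    {"dx":0,"dy":0,"dz":0.1,"ax":0,"ay":0,"az":0,"hand":0}
  ]
}}

```text
clock: 6.18
tool_pos: [0.5047, -0.2851, 0.2496]
eef_rot: [0.178, 0.984, -0.0, 0.001]
contact_force: [-4.0, 2.2, 17.8]
opening: 0.005
```

Request:
{"api": "servo_tool", "payload": {
  "deltas": [
    {"dx":0,"dy":0,"dz":-0.35,"ax":0,"ay":0,"az":0,"hand":0},
    {"dx":0,"dy":0,"dz":-0.75,"ax":0,"ay":0,"az":0,"hand":0},
    {"dx":0,"dy":0,"dz":-0.75,"ax":0,"ay":0,"az":0,"hand":0},
    {"dx":0,"dy":0,"dz":-0.75,"ax":0,"ay":0,"az":0,"hand":0},
    {"dx":0,"dy":0,"dz":-0.75,"ax":0,"ay":0,"az":0,"hand":0},
    {"dx":0,"dy":0,"dz":-0.55,"ax":0,"ay":0,"az":0,"hand":0},
    {"dx":0,"dy":0,"dz":-0.36,"ax":0,"ay":0,"az":0,"hand":0},
    {"dx":0,"dy":0,"dz":-0.17,"ax":0,"ay":0,"az":0,"hand":0},
    {"dx":0,"dy":0,"dz":0,"ax":0,"ay":0,"az":0,"hand":0},
    {"dx":0,"dy":0,"dz":0,"ax":0,"ay":0,"az":0,"hand":0}
  ]
}}

```text
clock: 7.42
tool_pos: [0.5051, -0.2853, 0.2495]
eef_rot: [0.178, 0.984, -0.0, 0.001]
contact_force: [-3.9, 1.9, 20.8]
opening: 0.004
```

Run:
```python
from plant import r, eyes
from h import *
for n in ("side",):
    p,d2=eyes.snapshot(n); x,y=(330,230); cv2.imwrite(f"pics/{n}6.png",cv2.resize(p[y:y+120,x:x+120,::-1],None,fx=5,fy=5))
s=r.get_state();print(s['tool_pos'],s['contact_force'])
```

```text
[ 0.50509005 -0.28530876  0.24947826] [-3.16373121  2.64206107 20.66326972]
```

View pics/side6.png

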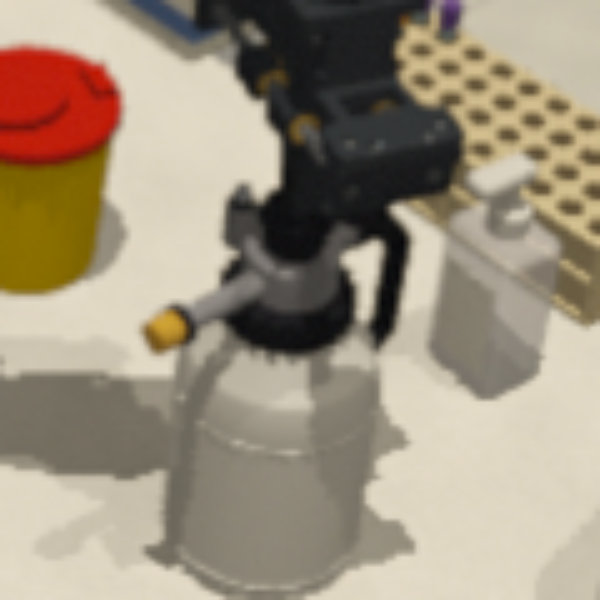

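Request:
{"api": "servo_tool", "payload": {
  "deltas": [
    {"dx":0,"dy":0,"dz":-0.35,"ax":0,"ay":0,"az":0,"hand":0},
    {"dx":0,"dy":0,"dz":-0.75,"ax":0,"ay":0,"az":0,"hand":0},
    {"dx":0,"dy":0,"dz":-0.75,"ax":0,"ay":0,"az":0,"hand":0},
    {"dx":0,"dy":0,"dz":-0.75,"ax":0,"ay":0,"az":0,"hand":0},
    {"dx":0,"dy":0,"dz":-0.75,"ax":0,"ay":0,"az":0,"hand":0},
    {"dx":0,"dy":0,"dz":-0.55,"ax":0,"ay":0,"az":0,"hand":0},
    {"dx":0,"dy":0,"dz":-0.36,"ax":0,"ay":0,"az":0,"hand":0},
    {"dx":0,"dy":0,"dz":-0.17,"ax":0,"ay":0,"az":0,"hand":0},
    {"dx":0,"dy":0,"dz":0,"ax":0,"ay":0,"az":0,"hand":0},
    {"dx":0,"dy":0,"dz":0,"ax":0,"ay":0,"az":0,"hand":0}
  ]
}}

```text
clock: 8.72
tool_pos: [0.505, -0.2853, 0.2495]
eef_rot: [0.178, 0.984, -0.0, 0.001]
contact_force: [-4.2, 2.3, 22.0]
opening: 0.001
```

Request:
{"api": "servo_tool", "payload": {
  "deltas": [
    {"dx":0,"dy":0,"dz":-0.35,"ax":0,"ay":0,"az":0,"hand":0},
    {"dx":0,"dy":0,"dz":-0.75,"ax":0,"ay":0,"az":0,"hand":0},
    {"dx":0,"dy":0,"dz":-0.75,"ax":0,"ay":0,"az":0,"hand":0},
    {"dx":0,"dy":0,"dz":-0.75,"ax":0,"ay":0,"az":0,"hand":0},
    {"dx":0,"dy":0,"dz":-0.75,"ax":0,"ay":0,"az":0,"hand":0},
    {"dx":0,"dy":0,"dz":-0.55,"ax":0,"ay":0,"az":0,"hand":0},
    {"dx":0,"dy":0,"dz":-0.36,"ax":0,"ay":0,"az":0,"hand":0},
    {"dx":0,"dy":0,"dz":-0.17,"ax":0,"ay":0,"az":0,"hand":0},
    {"dx":0,"dy":0,"dz":0,"ax":0,"ay":0,"az":0,"hand":0},
    {"dx":0,"dy":0,"dz":0,"ax":0,"ay":0,"az":0,"hand":0}
  ]
}}

```text
clock: 9.98
tool_pos: [0.505, -0.2853, 0.2495]
eef_rot: [0.178, 0.984, -0.0, 0.001]
contact_force: [-4.2, 2.3, 20.7]
opening: 0.008
```

Run:
```python
from plant import r, eyes
from h import *
for n in ("side",):
    p,d2=eyes.snapshot(n); x,y=(330,230); cv2.imwrite(f"pics/{n}7.png",cv2.resize(p[y:y+120,x:x+120,::-1],None,fx=5,fy=5))
s=r.get_state();print(s['tool_pos'],s['contact_force'])
```

```text
[ 0.50502758 -0.28528944  0.24947297] [-3.78338223  1.85880427 20.98528503]
```

View pics/side7.png

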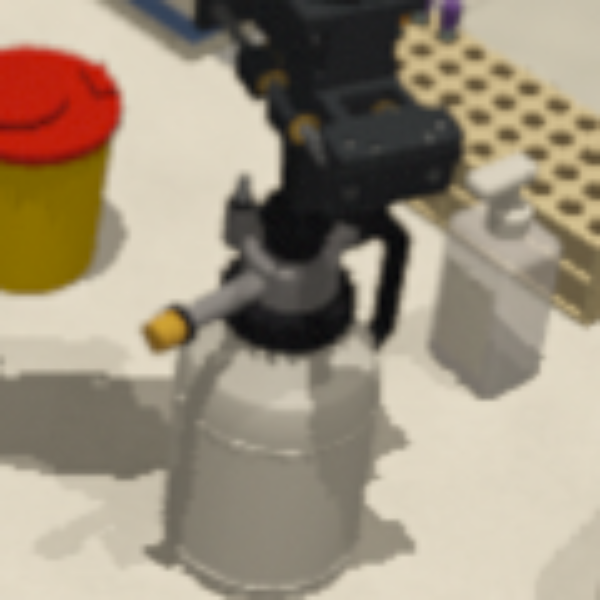

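The pin tip rose from about y=184 to y=176 in the crop, so each stroke is working. I'll keep pumping; extra strokes do no harm.

Request:
{"api": "servo_tool", "payload": {
  "deltas": [
    {"dx":0,"dy":0,"dz":-0.35,"ax":0,"ay":0,"az":0,"hand":0},
    {"dx":0,"dy":0,"dz":-0.75,"ax":0,"ay":0,"az":0,"hand":0},
    {"dx":0,"dy":0,"dz":-0.75,"ax":0,"ay":0,"az":0,"hand":0},
    {"dx":0,"dy":0,"dz":-0.75,"ax":0,"ay":0,"az":0,"hand":0},
    {"dx":0,"dy":0,"dz":-0.75,"ax":0,"ay":0,"az":0,"hand":0},
    {"dx":0,"dy":0,"dz":-0.55,"ax":0,"ay":0,"az":0,"hand":0},
    {"dx":0,"dy":0,"dz":-0.36,"ax":0,"ay":0,"az":0,"hand":0},
    {"dx":0,"dy":0,"dz":-0.17,"ax":0,"ay":0,"az":0,"hand":0},
    {"dx":0,"dy":0,"dz":0,"ax":0,"ay":0,"az":0,"hand":0},
    {"dx":0,"dy":0,"dz":0,"ax":0,"ay":0,"az":0,"hand":0}
  ]
}}

```text
clock: 11.28
tool_pos: [0.505, -0.2853, 0.2495]
eef_rot: [0.178, 0.984, -0.0, 0.001]
contact_force: [-3.9, 2.7, 20.5]
opening: 0.008
```

Request:
{"api": "servo_tool", "payload": {
  "deltas": [
    {"dx":0,"dy":0,"dz":-0.35,"ax":0,"ay":0,"az":0,"hand":0},
    {"dx":0,"dy":0,"dz":-0.75,"ax":0,"ay":0,"az":0,"hand":0},
    {"dx":0,"dy":0,"dz":-0.75,"ax":0,"ay":0,"az":0,"hand":0},
    {"dx":0,"dy":0,"dz":-0.75,"ax":0,"ay":0,"az":0,"hand":0},
    {"dx":0,"dy":0,"dz":-0.75,"ax":0,"ay":0,"az":0,"hand":0},
    {"dx":0,"dy":0,"dz":-0.55,"ax":0,"ay":0,"az":0,"hand":0},
    {"dx":0,"dy":0,"dz":-0.36,"ax":0,"ay":0,"az":0,"hand":0},
    {"dx":0,"dy":0,"dz":-0.17,"ax":0,"ay":0,"az":0,"hand":0},
    {"dx":0,"dy":0,"dz":0,"ax":0,"ay":0,"az":0,"hand":0},
    {"dx":0,"dy":0,"dz":0,"ax":0,"ay":0,"az":0,"hand":0}
  ]
}}

```text
clock: 12.52
tool_pos: [0.505, -0.2853, 0.2495]
eef_rot: [0.178, 0.984, -0.0, 0.001]
contact_force: [-3.5, 2.2, 21.0]
opening: 0.003
```

Run:
```python
from plant import r, eyes
from h import *
for n in ("side",):
    p,d2=eyes.snapshot(n); x,y=(330,230); cv2.imwrite(f"pics/{n}8.png",cv2.resize(p[y:y+120,x:x+120,::-1],None,fx=5,fy=5))
s=r.get_state();print(s['tool_pos'],s['contact_force'])
```

```text
[ 0.50503153 -0.28528518  0.2494772 ] [-4.12145004  2.09541193 20.36298222]
```

View pics/side8.png

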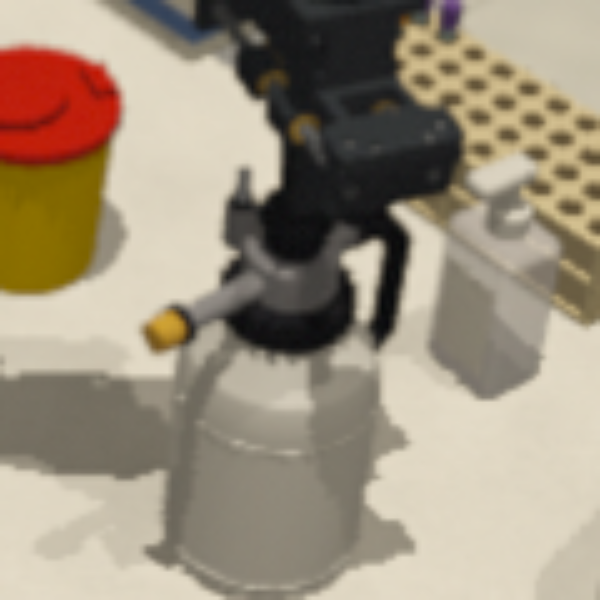

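Request:
{"api": "servo_tool", "payload": {
  "deltas": [
    {"dx":0,"dy":0,"dz":-0.35,"ax":0,"ay":0,"az":0,"hand":0},
    {"dx":0,"dy":0,"dz":-0.75,"ax":0,"ay":0,"az":0,"hand":0},
    {"dx":0,"dy":0,"dz":-0.75,"ax":0,"ay":0,"az":0,"hand":0},
    {"dx":0,"dy":0,"dz":-0.75,"ax":0,"ay":0,"az":0,"hand":0},
    {"dx":0,"dy":0,"dz":-0.75,"ax":0,"ay":0,"az":0,"hand":0},
    {"dx":0,"dy":0,"dz":-0.55,"ax":0,"ay":0,"az":0,"hand":0},
    {"dx":0,"dy":0,"dz":-0.36,"ax":0,"ay":0,"az":0,"hand":0},
    {"dx":0,"dy":0,"dz":-0.17,"ax":0,"ay":0,"az":0,"hand":0},
    {"dx":0,"dy":0,"dz":0,"ax":0,"ay":0,"az":0,"hand":0},
    {"dx":0,"dy":0,"dz":0,"ax":0,"ay":0,"az":0,"hand":0}
  ]
}}

```text
clock: 13.82
tool_pos: [0.505, -0.2853, 0.2495]
eef_rot: [0.178, 0.984, -0.0, 0.001]
contact_force: [-4.9, 2.1, 21.0]
opening: 0.003
```

Request:
{"api": "servo_tool", "payload": {
  "deltas": [
    {"dx":0,"dy":0,"dz":-0.35,"ax":0,"ay":0,"az":0,"hand":0},
    {"dx":0,"dy":0,"dz":-0.75,"ax":0,"ay":0,"az":0,"hand":0},
    {"dx":0,"dy":0,"dz":-0.75,"ax":0,"ay":0,"az":0,"hand":0},
    {"dx":0,"dy":0,"dz":-0.75,"ax":0,"ay":0,"az":0,"hand":0},
    {"dx":0,"dy":0,"dz":-0.75,"ax":0,"ay":0,"az":0,"hand":0},
    {"dx":0,"dy":0,"dz":-0.55,"ax":0,"ay":0,"az":0,"hand":0},
    {"dx":0,"dy":0,"dz":-0.36,"ax":0,"ay":0,"az":0,"hand":0},
    {"dx":0,"dy":0,"dz":-0.17,"ax":0,"ay":0,"az":0,"hand":0},
    {"dx":0,"dy":0,"dz":0,"ax":0,"ay":0,"az":0,"hand":0},
    {"dx":0,"dy":0,"dz":0,"ax":0,"ay":0,"az":0,"hand":0}
  ]
}}

```text
clock: 15.08
tool_pos: [0.505, -0.2853, 0.2495]
eef_rot: [0.178, 0.984, -0.0, 0.001]
contact_force: [-4.7, 2.3, 21.4]
opening: 0.009
```

Run:
```python
from plant import r, eyes
from h import *
for n in ("side",):
    p,d2=eyes.snapshot(n); x,y=(330,230); cv2.imwrite(f"pics/{n}9.png",cv2.resize(p[y:y+120,x:x+120,::-1],None,fx=5,fy=5))
s=r.get_state();print(s['tool_pos'],s['contact_force'])
```

```text
[ 0.50502039 -0.28531838  0.24947849] [-4.40657924  1.73769062 20.36221689]
```

View pics/side9.png

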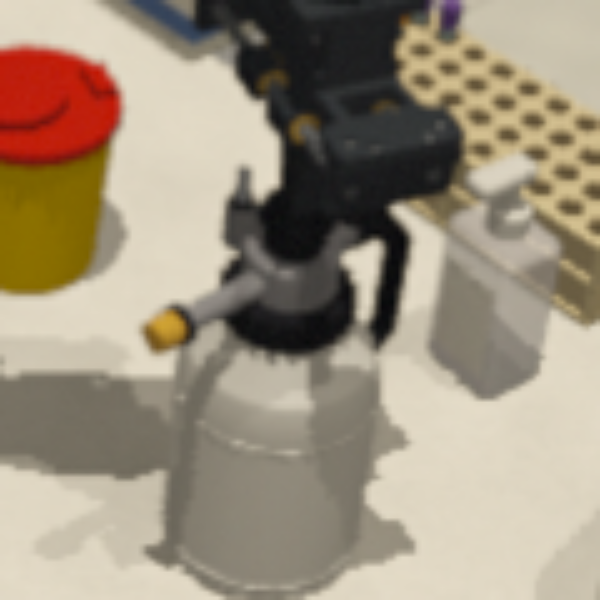

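The pin hasn't moved between strokes 6 and 8; its tip stays near (243,170), which suggests it is fully out. I'll lift off and measure it.

Request:
{"api": "servo_tool", "payload": {
  "deltas": [
    {"dx":0,"dy":0,"dz":-0.3,"ax":0,"ay":0,"az":0,"hand":0},
    {"dx":0,"dy":0,"dz":-0.8,"ax":0,"ay":0,"az":0,"hand":0},
    {"dx":0,"dy":0,"dz":-1.5,"ax":0,"ay":0,"az":0,"hand":0},
    {"dx":0,"dy":0,"dz":-2.2,"ax":0,"ay":0,"az":0,"hand":0},
    {"dx":0,"dy":0,"dz":-2.7,"ax":0,"ay":0,"az":0,"hand":0},
    {"dx":0,"dy":0,"dz":-2.7,"ax":0,"ay":0,"az":0,"hand":0},
    {"dx":0,"dy":0,"dz":-2.7,"ax":0,"ay":0,"az":0,"hand":0}
  ]
}}

```text
clock: 16.0
tool_pos: [0.5037, -0.2846, 0.4073]
eef_rot: [0.178, 0.984, 0.0, -0.001]
contact_force: [0.1, 0.5, -0.5]
opening: 0.003
```

Run:
```python
from plant import r, eyes
from h import *
p,d=eyes.snapshot("scene");cv2.imwrite('pics/sceneF.png',p[:,:,::-1]);cv2.imwrite('pics/fz0.png',cv2.resize(p[255:345,185:305,::-1],None,fx=6,fy=6,interpolation=cv2.INTER_CUBIC))
p,d=eyes.snapshot("side");cv2.imwrite('pics/sideF.png',p[:,:,::-1]);cv2.imwrite('pics/fz1.png',cv2.resize(p[245:355,340:460,::-1],None,fx=5,fy=5,interpolation=cv2.INTER_CUBIC))
s=r.get_state();print(s['tool_pos'],s['contact_force'])
```

```text
[ 0.50365739 -0.28453845  0.40725023] [-0.23935178 -0.2279793  -0.11390403]
```

View pics/fz0.png

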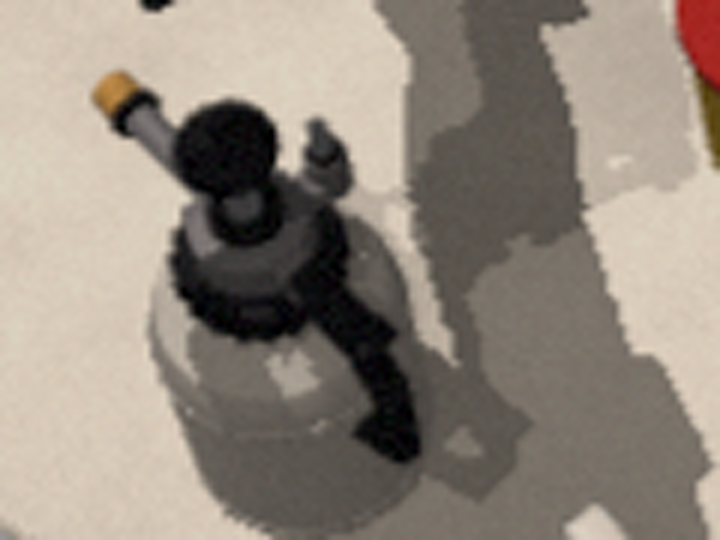

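View pics/fz1.png

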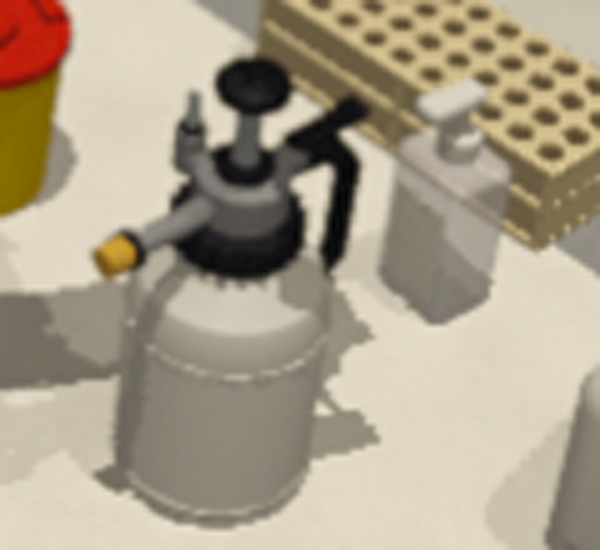

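View pics/sceneF.png

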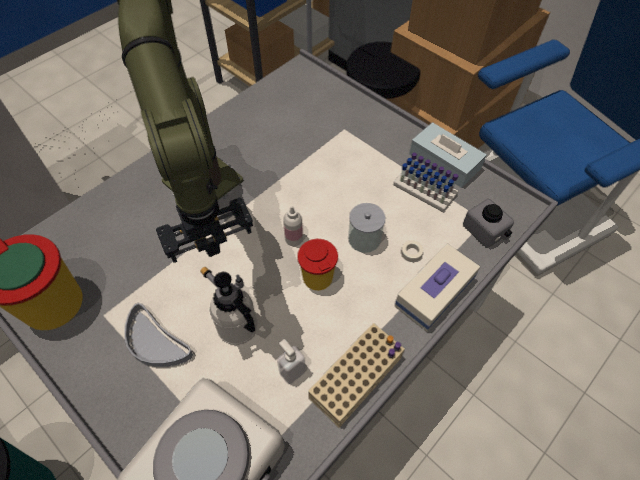

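Run:
```python
from plant import r, eyes
from h import *
a=eyes.camera_model("scene");b=eyes.camera_model("side")
print("pin",tri([a,b],[(185+318/6,255+125/6),(340+194/5,245+95/5)]),"knob",tri([a,b],[(185+228/6,255+143/6),(340+254/5,245+76/5)]))
r.finish_job()
```

```text
pin [ 0.50662183 -0.24037826  0.24473633] knob [ 0.50633049 -0.28181183  0.28351073]
the job is handed in; nothing more can be done
```

I pumped the sprayer with closed fingertips, eight full strokes down to the knob's stop (about 20 N at the wrist). I then lifted clear and handed the job in at about 16 s.

**Last checks**
- **Pin:** its tip went from about 0.225 m to 0.245 m by triangulation, against 0.246 m when fully out. It didn't move between strokes 6 and 8.
- **Knob:** it is up. Its pixels in both views are the same as at the start.
- **Sprayer and other things:** the sprayer stands upright where it was. The lever, by eye, and the other things show no change in the last pictures.
- **Robot:** it reads zero contact force, with the fingers about 12 cm above the knob.

**What disagreed**
- **Knob position:** the cameras differed by about 6 mm on where the knob was, so I aimed between them.
- **Fingertip height:** the fingertips met the knob about 25 mm lower in TCP height than the stated fingertip offset implied. I found the contact point and the stop by force instead.

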